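# Hold a sample plate in the conductivity meter's sensing slot

## Task

Set up the conductivity meter by pressing its keys fully down one at a time - first the round key, then the long bar-shaped key, then the square key - letting each come back up. Then take the narrower of the two sample plates out of the wooden rack by its handle, lower its blade upright through the slot in the meter's cover until about half of the blade is inside, and finish while still holding it there: it must hang in the gripper, not rest on anything or be forced against the slot. Leave the wide plate, the multimeter, the carton and the brass weight where they are.

Things in the scene. Friction and masses are not known exactly. Their poses are not given: they have to be found in the camera images.
- meter: Grey bench conductivity meter, fixed, 170 (x) x 210 (y) x 85 mm high. Origin: centre of its underside on the table, z up; its +x half has a bare aluminium cover, flush with the top, with the slot; its -x half carries the three keys in a row along y on a black panel.
- slot (a point): Centre of the slot's mouth, level with the meter's top face (85 mm above the table). Axes as the meter's: slot 8 mm wide along x, 38 mm long along y, through a cover 12 mm thick; mouth chamfered 3 mm all round (to 14 x 44 mm), black seal around it. Below is an empty well, floor 77 mm below the top face. The narrow blade has 1 mm clearance on each side; wide plate and handles cannot pass.
- key_round_top (a point): Centre of the top of the round key (diameter 24 mm), 10 mm above the meter's top face, in the middle of the row (meter frame x -45, y 0 mm).
- key_bar_top (a point): Centre of the top of the long bar-shaped key (42 mm along the meter's x, 14 mm along y), 10 mm above the meter's top face (meter frame x -45, y -60 mm).
- key_square_top (a point): Centre of the top of the square key (22 x 22 mm), 10 mm above the meter's top face (meter frame x -45, y +60 mm).
- key_round (a joint): Travel of the round key: 0 up, 0.006 m fully down. Spring: about 1.2 N to start, 4 N fully down; it comes back by itself. It counts as pressed beyond 4 mm, with the other two up.
- key_bar (a joint): Travel of the bar-shaped key, the same: 0 up, 0.006 m fully down, 1.2 to 4 N.
- key_square (a joint): Travel of the square key, the same: 0 up, 0.006 m fully down, 1.2 to 4 N.
- rack: Plain wooden rack block, fixed, 70 (x) x 190 (y) x 45 mm high, origin at the centre of its underside on the table. Two equal slots 9 (x) x 56 (y) mm, 35 mm deep (floor 10 mm above the table), centred at y +45 and -45 mm; a plate stands loosely in each, either may be in either.
- narrow_plate: The sample plate to be measured: upright aluminium blade 6 (x, thickness) x 36 (y, width) x 68 mm (z), with a black block handle on top, 18 (x) x 26 (y) x 36 mm (z from 68 to 104 mm). Origin: centre of the blade's lower edge; z up along the plate. It stands on the rack slot's floor, origin 10 mm above the table, its width along the rack's y. Mass about 0.08 kg. Grip the handle across its 18 mm.
- wide_plate: Bystander: the same sort of plate but with a blade 52 mm wide and a longer handle, 46 mm along y (18 mm thick), in the rack's other slot. Leave it.
- multimeter: Bystander: black multimeter lying on the table, 80 x 150 x 35 mm, origin at the centre of its underside.
- carton: Bystander: small closed cardboard box, 70 x 140 x 50 mm, origin at the centre of its underside.
- weight: Bystander: brass lab weight, diameter 48 mm, 44 mm high with a small knob on top, origin at the centre of its underside.

How it is judged:
By the outcome, as a careful person would: the job done as asked, in the order asked, and still so for the second after the job is handed in, while the arm keeps its last pose, push and grip.
It also fails if it takes over 61 s, if anything falls off the work surface, if the arm or the gripper's body presses on something with over 40 N, if the wrist force passes 120 N, or if a joint passes its speed limit or range.

## Robot

A 7-joint arm with a two-finger parallel gripper is mounted at the origin on the work surface. World frame = base frame: x ahead of the robot, y to its left, z up, the work surface at z = 0. Lengths are in m, angles in rad, forces in N, time in s.
With the tool pointing down it reaches from about 0.4 to 0.85 m from the base axis. Payload 10.4 kg.
Tool frame: the origin (TCP) lies at the very end of the fingers, on their centre line; the grasp point (between the pads) lies 19 mm behind it; z points along the fingers, y is the direction in which the jaws open and shut (so a half turn about z gives the same grasp; the last joint's range is limited). The gripper opens to 87 mm and grips with 3 to 60 N. Pads are 19 mm wide; open, the fingers measure 117 mm over their backs; the gripper's body (75 mm by 190 mm) begins 51 mm behind the grasp point.
Start: joints at [-1.166, 0.332, -0.065, 1.46, 0.022, 1.35, -0.088], TCP at [0.259, 0.569, 0.223] pointing down, gripper open.
Joint ranges: [-2.6, 2.6], [-0.5, 2.12], [-1.47, 1.34], [0.16, 2.42], [-1.27, 4.41], [0.06, 2.06], [-2.6, 2.6]. Speed limits (rad/s): [2.22, 2.22, 2.79, 2.79, 3.14, 3.14, 3.14].

## Interface

Orientations are given as a unit quaternion [x, y, z, w].
In Python, from bench import r gives the robot as it stands.
- The arm moves only by the tool move_arm, never from a script. Its argument "deltas" is a list of rows, each a list of 5 numbers: the gripper's target within -1 to 1 (fully open at 1, half-way at 0, shut at -1), then the shift along the tool's x, y, z as a fraction of full scale, then the turn about the tool's z as a fraction of full scale. A call has 1 to 12 rows; each row shifts and turns the commanded pose from where the row before left it, along the tool's axes as they then stand; what a row does not reach is not made up. Full scale, the value 1, is 2.5 cm for a shift and 90 degrees for a turn. A row lasts 1/12 s, in which the tool goes at most 41.7 mm and 7.16 degrees, less where a joint would pass 70% of its speed; a pose out of reach is approached as far as the arm can. A call with a number of a shift or a turn outside -1 to 1 is refused whole. A call with a gripper value outside its range is refused whole. The fingers move at their own pace and stop on an object; "squeeze" is the grip in N (left out, the last holds). Time passes only in rows, so rows that do not move let the fingers close. It gives the time, the measured TCP pose, the force and the opening at its end, in the units of the state.
- r.read_state(): the state, without advancing time (a new reading comes with each control period).
- r.camera(name): name is "scene" or "side" or "wrist"; returns the picture (480x640x3 uint8, red, green, blue); there is no depth.
- r.camera_info(name): a dict with "K" (3x3 intrinsics, pixels), "k1" (the pictures are not rectified: a ray, as slopes to the right and down, at radius r is drawn at 1 + k1 r^2 times it, then the intrinsics apply), "R" (3x3) and "t" (3): a world point X has camera coordinates R X + t; the wrist camera has in their place "hand_eye" (4x4, takes a point from camera to tool coordinates, whose origin is the TCP and whose axes are the flange's). Camera axes: x right, y down, z forward; pixel columns grow to the right and rows downward; lengths in m; the calibration is good to about 2 mm. A picture is of the moment at which its call begins: read the wrist's pose just before it. camera_info takes no time and is no camera call.
- r.close_job(): hands the job in, once; it reports no verdict.
Trained networks look in the newest picture that a camera, given by its name, has taken for a name from the list of things; names that differ only in an ending like _2 or _b are one class to them, and where a whole thing is asked for, a point or a joint stands for the part that bears it (a point fixed in the world has none). Each returns a list of dicts, best first, with "confidence" (0 to 1); they miss things now and then, are a little off and sometimes report something else, mostly with a low value. They report only what shows in the picture. A call takes as long as a camera call.
- r.boxes_of(camera, label): "position" ([x, y, z] in m, in the coordinates of the camera as it stood for that picture, good to about 4 mm: the middle of the surface that is visible of it).
- r.tip_of(camera, label): "position" ([x, y, z] in m, in the coordinates of the camera as it stood for that picture, good to about 4 mm: a listed point, or the origin of a listed thing).
The state is a dict: "time": time; "joint_positions": joint angles; "joint_vel": joint speeds; "joint_torque": joint torques, N m; "ee_pos": TCP position; "eef_rot": TCP orientation; "ft_force": force on the tool from outside, world axes, zero at the start; "torque": the same for the moment, N m; "width": finger opening in m.
Only numpy, scipy, OpenCV 4.12 (cv2) and the standard library are available. Lean on these libraries where they do the work, as an engineer would, in place of code of your own. Each camera call takes 0.05 s, during which the arm holds its last target.

## Working session

There is one attempt and no reset: what is moved stays moved. The work goes in short steps, Python scripts to look and compute and a tool call to move; the robot and the scene stay as the last step left them, time stands still between calls to the robot, and variables do not carry over. Pictures are saved under pics/ and viewed, and the job is handed in when it is done.

Besides the shell and the picture viewer there is one more tool, called as name([rows], argument=value, ...), one row to a line, values as JSON. move_arm: Moves the arm, as the interface text tells. Shift numbers are shares of 2.5 cm and turn numbers shares of 90 degrees, none past 1 either way. Its arguments: {"type":"object","properties":{"deltas":{"type":"array","items":{"type":"array","items":{"type":"number"}}},"squeeze":{"type":"number"}},"required":["deltas"]}

```bash
mkdir -p pics; ls; python3 - <<'E'
from bench import r
import cv2
s=r.read_state(); print({k:s[k] for k in('time','ee_pos','eef_rot','ft_force','width')})
for n in('scene','side','wrist'):
    cv2.imwrite(f'pics/{n}0.png',r.camera(n)[:,:,::-1]); print(n,r.camera_info(n))
E
```

```text
pics
{'time': 0.0, 'ee_pos': array([0.25915998, 0.56831494, 0.22176457]), 'eef_rot': array([ 2.12282774e-01,  9.77208029e-01, -6.91798329e-04, -1.17746333e-04]), 'ft_force': array([ 0.26364095, -0.14780325,  0.57563947]), 'width': 0.08708025246383674}
scene {'K': array([[509.94294492,   0.        , 318.55632617],
       [  0.        , 509.94294492, 245.65512547],
       [  0.        ,   0.        ,   1.        ]]), 'k1': -0.07120414857522152, 'R': array([[-0.70877775,  0.70542733, -0.00252747],
       [ 0.4948069 ,  0.49459693, -0.71452082],
       [-0.50279243, -0.50768707, -0.69960961]]), 't': array([ 0.3510408 , -0.25549602,  1.56401285])}
side {'K': array([[456.48137884,   0.        , 319.64439667],
       [  0.        , 456.48137884, 240.17837227],
       [  0.        ,   0.        ,   1.        ]]), 'k1': -0.04397263809495881, 'R': array([[ 0.96357512, -0.26626811, -0.02498555],
       [-0.1646807 , -0.51713506, -0.83991166],
       [ 0.21072079,  0.81343262, -0.5421477 ]]), 't': array([-0.50698498,  0.20629341,  0.90260748])}
wrist {'K': array([[372.02417498,   0.        , 322.15363565],
       [  0.        , 372.02417498, 243.72598379],
       [  0.        ,   0.        ,   1.        ]]), 'k1': -0.0660664883576842, 'hand_eye': array([[-3.24890978e-04, -9.55113162e-01, -2.96241019e-01,
         8.10972405e-02],
       [ 9.99999934e-01, -2.61498082e-04, -2.53613414e-04,
         3.64823915e-04],
       [ 1.64763052e-04, -2.96241082e-01,  9.55113184e-01,
        -1.63675572e-01],
       [ 0.00000000e+00,  0.00000000e+00,  0.00000000e+00,
         1.00000000e+00]])}
```

View pics/scene0.png

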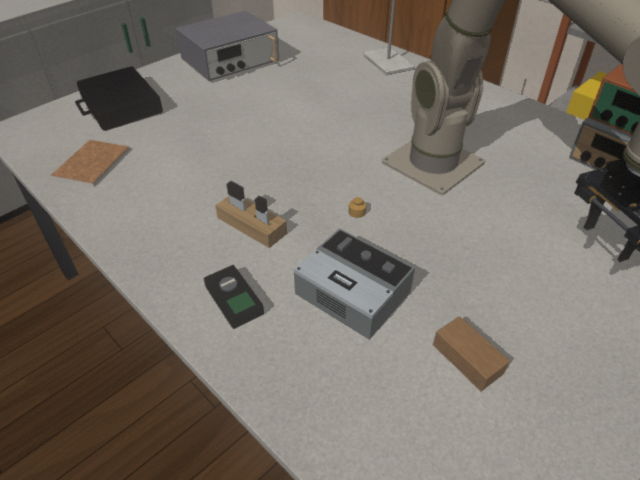

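View pics/side0.png

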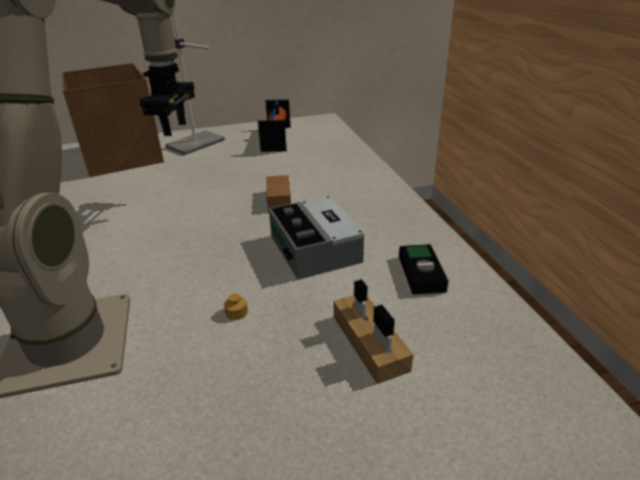

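```bash
cat > h.py <<'E'
from bench import r
import numpy as np,cv2
from scipy.spatial.transform import Rotation as Ro
def wpose():
    s=r.read_state(); return np.array(s['ee_pos']),Ro.from_quat(s['eef_rot'])
def c2w(n,p,pose=None):
    i=r.camera_info(n)
    if n=='wrist':
        H=i['hand_eye'];q=H[:3,:3]@p+H[:3,3]; return pose[0]+pose[1].apply(q)
    return i['R'].T@(np.array(p)-i['t'])
def Rt(n,pose=None):
    i=r.camera_info(n)
    if n=='wrist':
        H=i['hand_eye']; Rc=pose[1].as_matrix()@H[:3,:3]; c=pose[0]+pose[1].apply(H[:3,3]); return Rc.T,-Rc.T@c,i
    return i['R'],i['t'],i
def proj(n,X,pose=None):
    R,t,i=Rt(n,pose); X=np.atleast_2d(X); c=X@R.T+t; s=c[:,:2]/c[:,2:]; s=s*(1+i['k1']*(s**2).sum(1,keepdims=True))
    return s@i['K'][:2,:2].T+i['K'][:2,2]
def unproj(n,uv,z,pose=None):
    R,t,i=Rt(n,pose); uv=np.atleast_2d(uv).astype(float); d=(uv-i['K'][:2,2])/i['K'][0,0]; s=d.copy()
    for _ in range(20): s=d/(1+i['k1']*(s**2).sum(1,keepdims=True))
    ray=np.c_[s,np.ones(len(s))]@R; c=-R.T@t
    return c+ray*((z-c[2])/ray[:,2])[:,None]
E
python3 - <<'E'
from h import *
np.set_printoptions(precision=4,suppress=True)
for n in('scene','side'):
  for l in('slot','key_round_top','key_bar_top','key_square_top','narrow_plate','wide_plate','meter','rack'):
    for d in r.tip_of(n,l)[:2]: 
        w=c2w(n,d['position']);print(n,l,round(d['confidence'],2),w,proj(n,w)[0])
print(r.read_state()['time'])
E
```

```text
scene slot 0.9 [0.6118 0.1838 0.0852] [340.2191 281.3595]
scene slot 0.63 [0.558  0.1781 0.0024] [353.2801 291.4118]
scene key_round_top 0.42 [0.5218 0.1739 0.0936] [364.5517 255.3337]
scene key_bar_top 0.73 [0.5616 0.176  0.0027] [351.5981 291.6654]
scene key_bar_top 0.7 [0.5254 0.1162 0.0977] [344.8204 242.2199]
scene key_square_top 0.54 [0.5133 0.2317 0.0974] [386.9269 265.4299]
scene key_square_top 0.2 [0.5251 0.4684 0.0001] [465.6412 357.8353]
scene narrow_plate 0.82 [ 0.5739 -0.1279  0.0108] [262.7512 229.4105]
scene wide_plate 0.68 [ 0.7735 -0.0016 -0.0014] [232.8797 300.7422]
scene wide_plate 0.6 [ 0.5829 -0.213   0.0099] [239.7768 216.1685]
scene meter 0.72 [ 0.7759  0.0001 -0.0022] [232.5586 301.9343]
scene meter 0.67 [0.5609 0.1777 0.0026] [352.2936 291.9368]
scene rack 0.57 [ 0.5756 -0.1669  0.0067] [252.8765 223.8496]
side slot 0.74 [0.6064 0.1851 0.0872] [330.0713 215.0168]
side key_round_top 0.39 [0.5156 0.1741 0.0944] [295.2447 220.3355]
side key_bar_top 0.55 [0.5264 0.1154 0.0955] [305.418  231.4004]
side key_square_top 0.42 [0.5119 0.235  0.0975] [288.3859 207.8475]
side narrow_plate 0.65 [ 0.5748 -0.1285  0.0124] [359.9909 323.9174]
side wide_plate 0.71 [ 0.584 -0.213  0.01 ] [379.9003 353.9771]
side meter 0.94 [0.5601 0.1745 0.0046] [314.1751 248.0479]
side rack 0.77 [ 0.5771 -0.1684  0.0014] [367.8668 341.4506]
0.95
```

The scene and side views agree on the layout. The meter is at about (0.56, 0.176), yawed about 6°, with its keys around scene px (345-387, 242-265). The narrow plate is in the rack's +y slot at scene px (262, 210). Next I'll turn the jaws along the meter's x and close the gripper.

move_arm([
  [-1, 0, 0, 0, 0.079],
  [-1, 0, 0, 0, 0.079],
  [-1, 0, 0, 0, 0.079],
  [-1, 0, 0, 0, 0.079],
  [-1, 0, 0, 0, 0.079],
  [-1, 0, 0, 0, 0.079],
  [-1, 0, 0, 0, 0.079],
  [-1, 0, 0, 0, 0.079],
  [-1, 0, 0, 0, 0.026],
], squeeze=20)

```text
time: 1.7
ee_pos: [0.2593, 0.5687, 0.2226]
eef_rot: [0.67, 0.742, 0.0, 0.0]
ft_force: [-0.1, -0.2, 0.4]
width: 0.0349
```

```bash
cat >> h.py <<'E'
np.set_printoptions(precision=4,suppress=True)
def goto(xyz,yaw=None):
    p,q=wpose(); d=q.inv().apply(np.array(xyz)-p)
    y=q.apply([0,1,0]); a=np.degrees(np.arctan2(y[1],y[0]))
    s=r.read_state()
    print('t',round(s['time'],2),'pos',p,'jawyaw',round(a,2),'tilt',q.apply([0,0,1]),'F',s['ft_force'],'w',s['width'])
    print('tool shift units',d/0.025, 'turn units', None if yaw is None else (a-yaw)/90)
E
python3 - <<'E'
from h import *
goto([0.53,0.19,0.223],6.3)
E
```

```text
t 1.7 pos [0.2593 0.5687 0.2226] jawyaw 5.84 tilt [ 0.0001  0.     -1.    ] F [-0.0925 -0.1643  0.4431] w 0.03486875105819485
tool shift units [-16.1714   9.2306  -0.0163] turn units -0.005063757893108306
```

move_arm([
  [-1, -0.9, 0.51, 0, 0],
  [-1, -0.9, 0.51, 0, 0],
  [-1, -0.9, 0.51, 0, 0],
  [-1, -0.9, 0.51, 0, 0],
  [-1, -0.9, 0.51, 0, 0],
  [-1, -0.9, 0.51, 0, 0],
  [-1, -0.9, 0.51, 0, 0],
  [-1, -0.9, 0.51, 0, 0],
  [-1, -0.9, 0.51, 0, 0],
  [-1, -0.9, 0.51, 0, 0],
  [-1, -0.9, 0.51, 0, 0],
  [-1, -0.9, 0.51, 0, 0],
])

```text
time: 2.7
ee_pos: [0.4415, 0.316, 0.2228]
eef_rot: [0.667, 0.745, 0.0, -0.0]
ft_force: [-0.3, -0.1, 0.2]
width: 0.0004
```

move_arm([
  [-1, -0.9, 0.51, 0, 0],
  [-1, -0.9, 0.51, 0, 0],
  [-1, -0.9, 0.51, 0, 0],
  [-1, -0.9, 0.51, 0, 0],
  [-1, -0.9, 0.51, 0, 0],
  [-1, -0.9, 0.51, 0, 0],
  [-1, 0, 0, 0, 0],
  [-1, 0, 0, 0, 0],
])

```text
time: 3.37
ee_pos: [0.5323, 0.1897, 0.2226]
eef_rot: [0.669, 0.744, 0.0, 0.0]
ft_force: [-0.1, 2.0, 0.1]
width: 0.0005
```

```bash
python3 - <<'E'
from h import *
goto([0.53,0.19,0.223],6.3)
P=wpose(); im=r.camera('wrist'); cv2.imwrite('pics/w1.png',im[:,:,::-1])
for l in('slot','key_round_top','key_bar_top','key_square_top'):
    for d in r.tip_of('wrist',l)[:2]:
        w=c2w('wrist',d['position'],P);print(l,round(d['confidence'],2),w,proj('wrist',w,P)[0])
E
```

```text
t 3.37 pos [0.5323 0.1897 0.2226] jawyaw 6.09 tilt [ 0.0002 -0.0002 -1.    ] F [-0.0776  2.0473  0.1188] w 0.0005241380138459572
tool shift units [ 0.0197 -0.0902 -0.0167] turn units -0.0022811798723106434
slot 0.62 [0.6091 0.1803 0.0863] [409.7982 250.6484]
key_round_top 0.87 [0.5156 0.1703 0.0998] [298.3424 255.8771]
key_bar_top 0.67 [0.5105 0.233  0.098 ] [299.0617 177.9529]
key_square_top 0.56 [0.5111 0.2323 0.0975] [299.7635 178.8851]
```

View pics/w1.png

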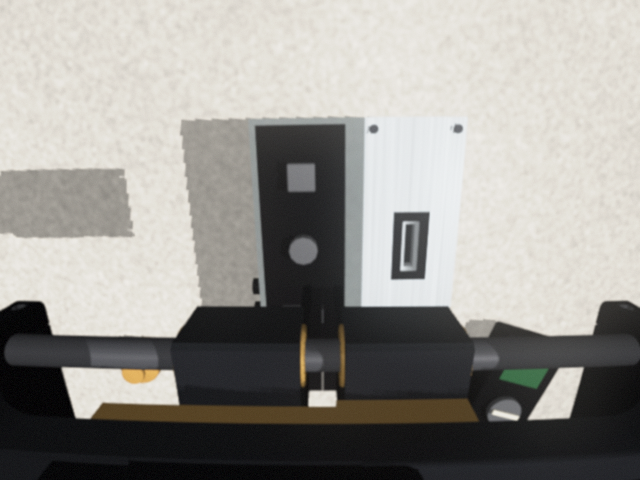

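The wrist view shows the square key at px (301,177), the round key at (303,251) and the slot at (410,245). The fingers hide the bar key. I'll refine these positions from the pixels.

```bash
python3 - <<'E'
from h import *
P=wpose(); im=cv2.imread('pics/w1.png')
cv2.imwrite('pics/w1z.png',cv2.resize(im[150:310,230:480],None,fx=3.2,fy=3.2,interpolation=cv2.INTER_CUBIC))
S=unproj('wrist',[[301,177],[303,251]],.095,P); print(S, unproj('wrist',[[410,245]],.085,P))
s=S[0]-S[1];print(np.hypot(*s[:2]),np.degrees(np.arctan2(-s[0],s[1])))
im=cv2.imread('pics/scene0.png')
cv2.imwrite('pics/s0z.png',cv2.resize(im[225:345,290:420],None,fx=5,fy=5,interpolation=cv2.INTER_CUBIC))
E
```

```text
[[0.5103 0.2361 0.095 ]
 [0.5176 0.1759 0.095 ]] [[0.6075 0.188  0.085 ]]
0.06064725302786166 6.992281300956708
```

View pics/w1z.png

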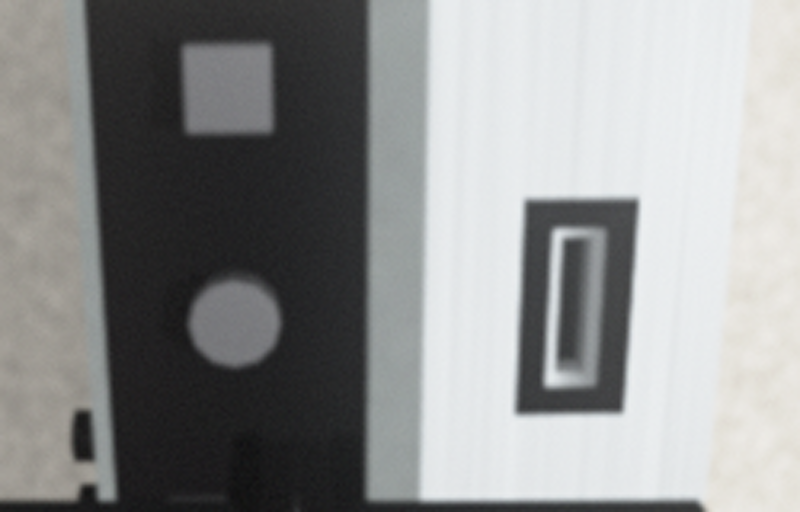

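View pics/s0z.png

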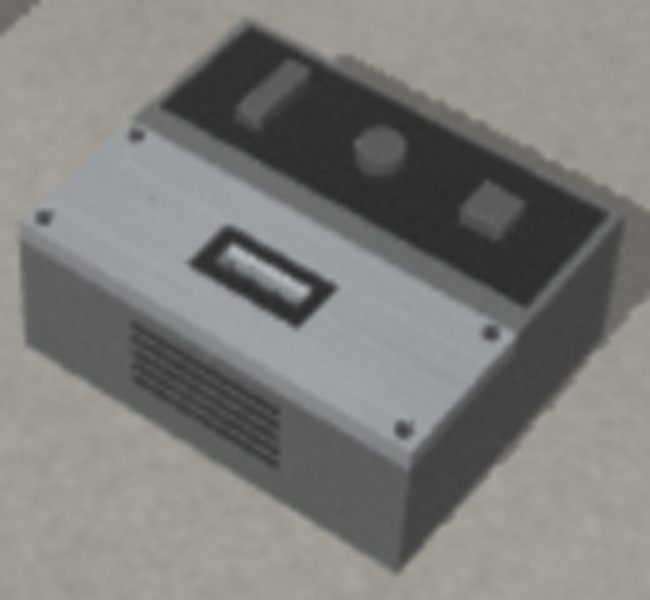

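```bash
python3 - <<'E'
from h import *
goto([0.5175,0.1757,0.105],6.6)
E
```

```text
t 3.62 pos [0.531  0.1924 0.2225] jawyaw 6.38 tilt [-0.0002  0.0004 -1.    ] F [-1.2115  0.379  -0.4296] w 0.0003871850904877696
tool shift units [-0.606  -0.6122  4.701 ] turn units -0.002402947355841809
```

move_arm([
  [-1, -0.6, -0.6, 0.9, 0],
  [-1, 0, 0, 0.9, 0],
  [-1, 0, 0, 0.9, 0],
  [-1, 0, 0, 0.9, 0],
  [-1, 0, 0, 0.5, 0],
  [-1, 0, 0, 0, 0],
  [-1, 0, 0, 0, 0],
])

```text
time: 4.2
ee_pos: [0.5179, 0.1751, 0.12]
eef_rot: [0.667, 0.745, -0.0, -0.0]
ft_force: [0.6, 0.2, 0.7]
width: 0.0004
```

```bash
python3 - <<'E'
from h import *
goto([0.518,0.1745,0.097],6.6)
P=wpose(); im=r.camera('wrist'); cv2.imwrite('pics/w2.png',im[:,:,::-1])
a=r.read_state();r.camera('side');b=r.read_state();r.camera('scene');c=r.read_state()
for x in(a,b,c):print(x['ee_pos'],x['ft_force'])
S=unproj('wrist',[[303,251]],.095,P)
E
```

```text
t 4.2 pos [0.5179 0.1751 0.12  ] jawyaw 6.32 tilt [-0.0008 -0.0003 -1.    ] F [0.6234 0.2229 0.6793] w 0.0004227886567331819
tool shift units [-0.0251  0.0006  0.9207] turn units -0.0030666880539698326
[0.5186 0.1752 0.1209] [-0.0272 -0.7809  0.4665]
[0.5189 0.1753 0.1213] [-0.4234  0.3662 -0.3953]
[0.519  0.1752 0.1214] [0.2973 0.1723 0.1196]
```

View pics/w2.png

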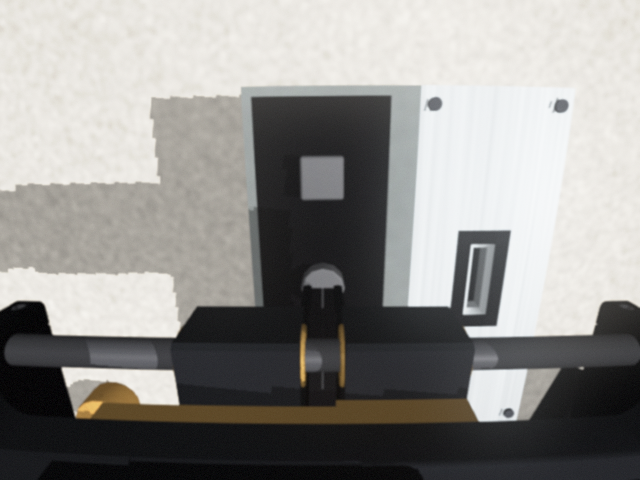

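The fingers are lined up over the round key, at px (323,285). I'll press down in small steps.

```bash
python3 - <<'E'
from h import *
P=(np.array([.518,.1751,.1202]),wpose()[1])
print(unproj('wrist',[[322,177]],.095,P),unproj('wrist',[[481,278]],.085,P))
goto([0.518,0.1745,0.097],6.6)
E
```

```text
[[0.5123 0.2332 0.095 ]] [[0.6111 0.1844 0.085 ]]
t 4.35 pos [0.519  0.1752 0.1214] jawyaw 6.29 tilt [ 0.0018  0.0011 -1.    ] F [0.2973 0.1723 0.1196] w 0.0002872996592060053
tool shift units [-0.0242 -0.0463  0.9746] turn units -0.003431931969741431
```

move_arm([
  [-1, 0, 0, 0.5, 0],
  [-1, 0, 0, 0.5, 0],
  [-1, 0, 0, 0, 0],
  [-1, 0, 0, 0, 0],
])

```text
time: 4.68
ee_pos: [0.5185, 0.1748, 0.0957]
eef_rot: [0.667, 0.745, 0.0, -0.0]
ft_force: [1.0, -0.2, 0.2]
width: 0.0007
```

move_arm([
  [-1, 0, 0, 0.1, 0],
  [-1, 0, 0, 0.1, 0],
  [-1, 0, 0, 0.04, 0],
  [-1, 0, 0, 0, 0],
])

```text
time: 5.02
ee_pos: [0.5191, 0.175, 0.0897]
eef_rot: [0.667, 0.745, 0.001, 0.0]
ft_force: [2.2, 0.9, 3.8]
width: 0.0003
```

move_arm([
  [-1, 0, 0, 0.06, 0],
  [-1, 0, 0, 0.04, 0],
  [-1, 0, 0, 0, 0],
])

```text
time: 5.27
ee_pos: [0.5192, 0.175, 0.0891]
eef_rot: [0.667, 0.745, 0.001, 0.0]
ft_force: [-7.9, -2.2, 24.4]
width: 0.0005
```

```bash
python3 - <<'E'
from h import *
goto([0.5255,0.1142,0.108],6.6)
im=r.camera('wrist'); cv2.imwrite('pics/w3.png',im[:,:,::-1]);im=r.camera('side'); cv2.imwrite('pics/side3.png',cv2.resize(im[160:300,220:390,::-1],None,fx=4,fy=4))
E
```

```text
t 5.27 pos [0.5192 0.175  0.0891] jawyaw 6.26 tilt [ 0.0015  0.0017 -1.    ] F [-7.8677 -2.1806 24.3721] w 0.00052529182110075
tool shift units [-2.4439 -0.0139 -0.7614] turn units -0.0038260170035654085
```

View pics/side3.png

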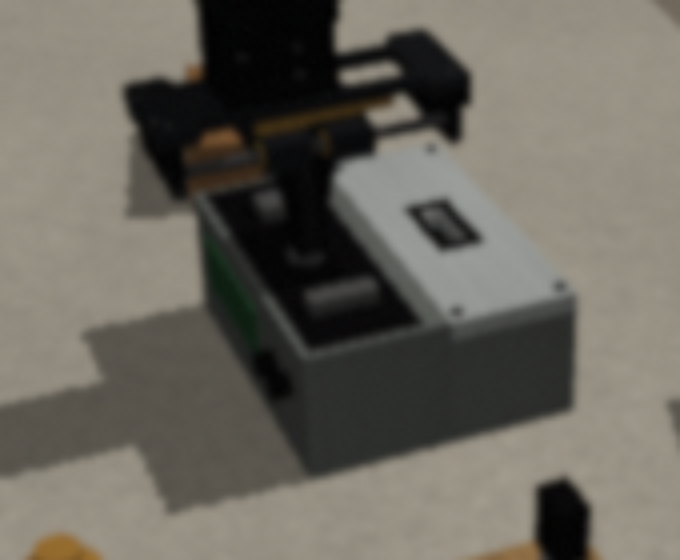

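The side view (px 305,255) shows the round key bottomed with the other two up, at 24 N. Now up and over to the bar key.

move_arm([
  [-1, 0, 0, -0.4, 0],
  [-1, 0, 0, -0.4, 0],
  [-1, 0, 0, -0.2, 0],
  [-1, -0.8, 0, 0, 0],
  [-1, -0.84, 0, 0, 0],
  [-1, -0.8, 0, 0, 0],
  [-1, 0, 0, 0, 0],
  [-1, 0, 0, 0, 0],
  [-1, 0, 0, 0, 0],
])

```text
time: 6.12
ee_pos: [0.5248, 0.1147, 0.1114]
eef_rot: [0.667, 0.745, 0.0, -0.0]
ft_force: [0.2, -0.3, -0.4]
width: 0.0005
```

```bash
python3 - <<'E'
from h import *
im=r.camera('scene'); cv2.imwrite('pics/s4.png',cv2.resize(im[200:345,290:440,::-1],None,fx=4,fy=4))
goto([0.5255,0.1142,0.096],6.6)
E
```

```text
t 6.17 pos [0.5248 0.1151 0.1114] jawyaw 6.34 tilt [-0.0004  0.0004 -1.    ] F [ 0.1722 -0.0178  0.4627] w 0.0004385877448020148
tool shift units [-0.0377  0.0255  0.6164] turn units -0.0029060064530175883
```

View pics/s4.png

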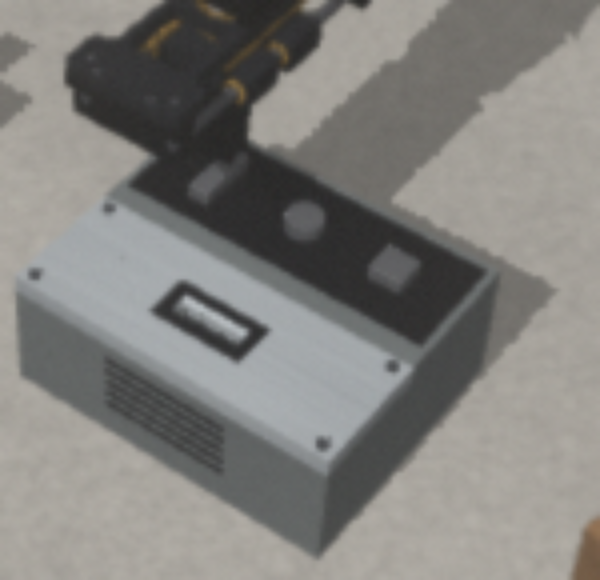

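move_arm([
  [-1, 0, 0, 0.4, 0],
  [-1, 0, 0, 0.25, 0],
  [-1, 0, 0, 0.1, 0],
  [-1, 0, 0, 0.1, 0],
  [-1, 0, 0, 0.07, 0],
  [-1, 0, 0, 0, 0],
  [-1, 0, 0, 0, 0],
])

```text
time: 6.75
ee_pos: [0.5246, 0.1146, 0.0893]
eef_rot: [0.667, 0.745, 0.0, -0.001]
ft_force: [-7.4, 0.5, 13.6]
width: 0.0004
```

```bash
python3 - <<'E'
from h import *
im=r.camera('side'); cv2.imwrite('pics/side5.png',cv2.resize(im[160:300,220:390,::-1],None,fx=4,fy=4))
goto([0.5122,0.2338,0.11],6.6)
E
```

```text
t 6.8 pos [0.5246 0.1146 0.0893] jawyaw 6.3 tilt [-0.001  0.001 -1.   ] F [-8.3071  0.7194 12.9396] w 0.0006060584318782978
tool shift units [ 4.7926  0.0294 -0.8238] turn units -0.003354460176766643
```

View pics/side5.png

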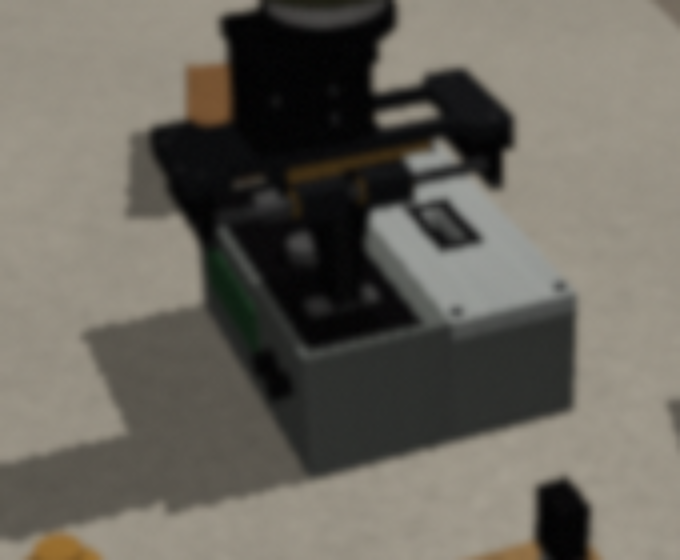

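The side view (px 340,300) shows the bar key bottomed at 13 N. On to the square key.

move_arm([
  [-1, 0, 0, -0.4, 0],
  [-1, 0, 0, -0.4, 0],
  [-1, 0, 0, -0.2, 0],
  [-1, 0.8, 0, 0, 0],
  [-1, 0.9, 0, 0, 0],
  [-1, 0.9, 0, 0, 0],
  [-1, 0.9, 0, 0, 0],
  [-1, 0.8, 0, 0, 0],
  [-1, 0.5, 0, 0, 0],
  [-1, 0, 0, 0, 0],
  [-1, 0, 0, 0, 0],
  [-1, 0, 0, 0, 0],
])

```text
time: 7.8
ee_pos: [0.5124, 0.2317, 0.1136]
eef_rot: [0.668, 0.744, -0.0, 0.0]
ft_force: [0.4, -0.2, 0.3]
width: 0.0003
```

```bash
python3 - <<'E'
from h import *
im=r.camera('wrist'); cv2.imwrite('pics/w6.png',im[:,:,::-1])
im=r.camera('scene'); cv2.imwrite('pics/s6.png',cv2.resize(im[200:345,290:440,::-1],None,fx=4,fy=4))
goto([0.5122,0.2335,0.096],6.6)
E
```

```text
t 7.9 pos [0.5124 0.2317 0.1136] jawyaw 6.15 tilt [ 0.0002 -0.0003 -1.    ] F [-0.5503 -0.1482 -0.1624] w 0.00029018132623773814
tool shift units [0.0726 0.0006 0.7057] turn units -0.005009077282479632
```

View pics/s6.png

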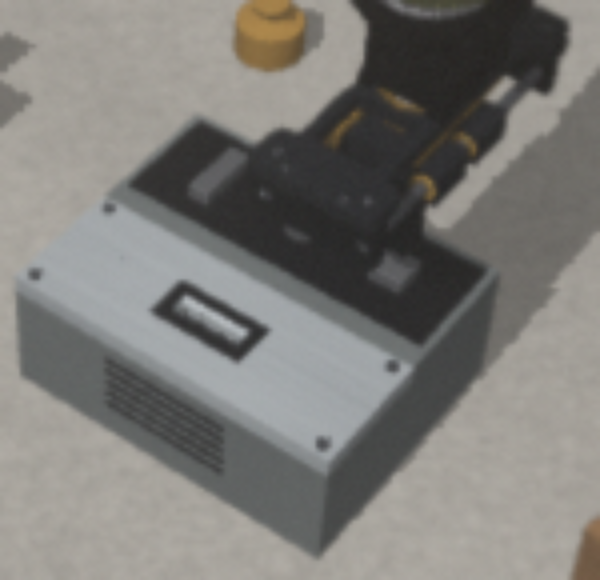

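View pics/w6.png

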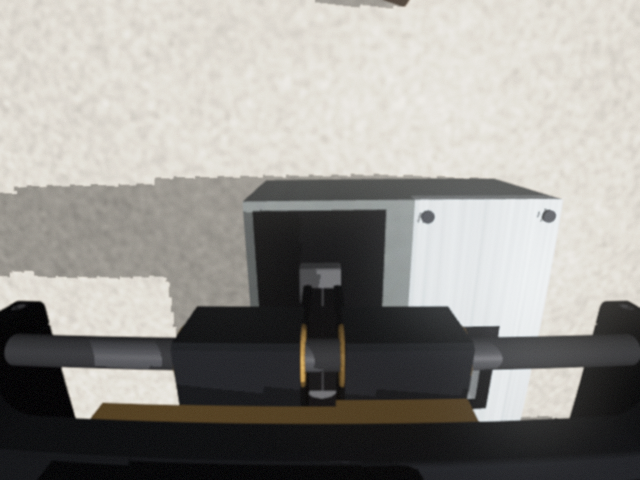

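The bar key is back up and the fingers sit over the square key (px 321,275). Pressing it now.

move_arm([
  [-1, 0.07, 0, 0.4, 0],
  [-1, 0, 0, 0.3, 0],
  [-1, 0, 0, 0.13, 0],
  [-1, 0, 0, 0.1, 0],
  [-1, 0, 0, 0.07, 0],
  [-1, 0, 0, 0, 0],
  [-1, 0, 0, 0, 0],
])

```text
time: 8.48
ee_pos: [0.5115, 0.2346, 0.0893]
eef_rot: [0.668, 0.745, -0.0, -0.0]
ft_force: [-6.3, -3.2, 13.1]
width: 0.0004
```

```bash
python3 - <<'E'
from h import *
im=r.camera('side'); cv2.imwrite('pics/side7.png',cv2.resize(im[160:300,220:390,::-1],None,fx=4,fy=4))
goto([0.5122,0.2338,0.11],6.6)
# rack refinement in the initial images
for n in('scene','side'):
    im=cv2.imread(f'pics/{n}0.png')
    a,b=(170,205) if n=='scene' else (270,320)
    cv2.imwrite(f'pics/{n}rack.png',cv2.resize(im[a:a+110,b:b+110],None,fx=5,fy=5,interpolation=cv2.INTER_CUBIC))
E
```

```text
t 8.53 pos [0.5115 0.2346 0.0893] jawyaw 6.25 tilt [-0.0009 -0.0001 -1.    ] F [-5.8237 -2.586  13.0732] w 0.000534140965275832
tool shift units [-0.035   0.0253 -0.8274] turn units -0.0039027421796381744
```

View pics/side7.png

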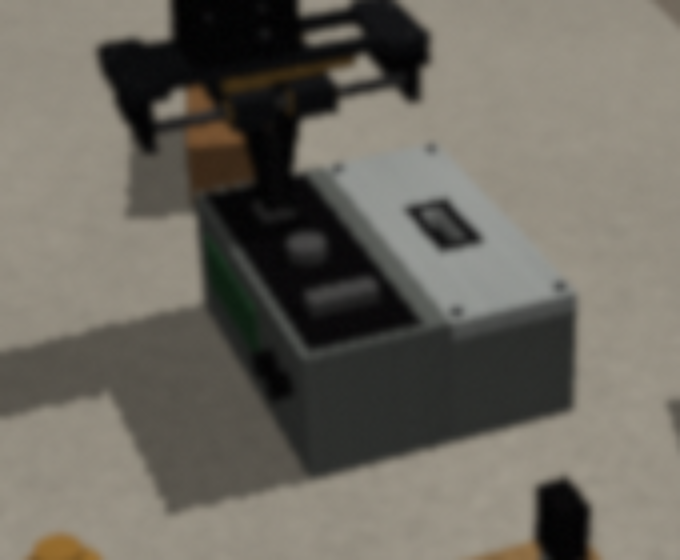

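Square key bottomed at 13 N with the others up. Now I'll rise, open the gripper and go to look over the rack.

move_arm([
  [-1, 0, 0, -0.5, 0],
  [-1, 0, 0, -0.9, 0],
  [1, 0, 0, -1, 0],
  [1, 0, 0, -1, 0],
  [1, 0, 0, -1, 0],
  [1, 0, 0, -1, 0],
  [1, -0.5, 0, -0.6, 0],
  [1, -0.9, 0.07, 0, 0],
  [1, -0.9, 0.07, 0, 0],
  [1, -0.9, 0.07, 0, 0],
  [1, -0.9, 0.07, 0, 0],
  [1, -0.9, 0.07, 0, 0],
])

```text
time: 9.53
ee_pos: [0.5341, 0.1106, 0.239]
eef_rot: [0.667, 0.745, 0.0, -0.0]
ft_force: [0.8, -0.9, 0.2]
width: 0.059
```

move_arm([
  [1, -0.9, 0.07, 0, 0],
  [1, -0.9, 0.07, 0, 0],
  [1, -0.9, 0.07, 0, 0],
  [1, -0.9, 0.07, 0, 0],
  [1, -0.9, 0.07, 0, 0],
  [1, -0.9, 0.07, 0, 0],
  [1, -0.9, 0.07, 0, 0],
  [1, -0.9, 0.07, 0, 0],
  [1, -0.9, 0.07, 0, 0],
  [1, -0.8, 0.07, 0, 0],
  [1, 0, 0, 0, 0],
  [1, 0, 0, 0, 0],
])

```text
time: 10.53
ee_pos: [0.5756, -0.1088, 0.2387]
eef_rot: [0.668, 0.744, -0.0, 0.0]
ft_force: [0.2, 0.8, 0.0]
width: 0.0868
```

move_arm([
  [1, 0, 0, 0, 0],
  [1, 0, 0, 0, 0],
])

```text
time: 10.7
ee_pos: [0.5758, -0.1062, 0.2386]
eef_rot: [0.667, 0.745, 0.0, -0.0]
ft_force: [-0.3, -0.3, -0.3]
width: 0.0869
```

```bash
python3 - <<'E'
from h import *
P=wpose();im=r.camera('wrist'); cv2.imwrite('pics/w8.png',im[:,:,::-1])
goto([0.574,-0.1285,0.096],6.2)
for l in('narrow_plate','wide_plate','rack'):
  for f in(r.tip_of,r.boxes_of):
    for d in f('wrist',l)[:2]:
        w=c2w('wrist',d['position'],P);print(l,round(d['confidence'],2),w,proj('wrist',w,P)[0])
im=r.camera('scene'); cv2.imwrite('pics/s8.png',cv2.resize(im[200:345,200:440,::-1],None,fx=3,fy=3))
np.savez('P8.npz',p=P[0],q=P[1].as_quat())
E
```

```text
t 10.75 pos [ 0.5758 -0.1063  0.2386] jawyaw 6.37 tilt [ 0.      0.0006 -1.    ] F [-0.5131 -0.0825 -1.0731] w 0.0870398363408561
tool shift units [-0.8789 -0.1723  5.7032] turn units 0.0018847360766424102
narrow_plate 0.68 [ 0.5728 -0.1297  0.0122] [316.4393 229.4402]
narrow_plate 0.16 [ 0.3526 -0.0105  0.0311] [101.0589  91.0778]
wide_plate 0.76 [ 0.5881 -0.2126  0.0133] [321.9798 300.3911]
wide_plate 0.93 [ 0.5836 -0.1915  0.1067] [319.4711 324.5364]
rack 0.85 [ 0.5847 -0.1719  0.0025] [322.94   263.8221]
rack 0.7 [ 0.5769 -0.1424  0.0495] [318.5516 251.8306]
```

View pics/w8.png

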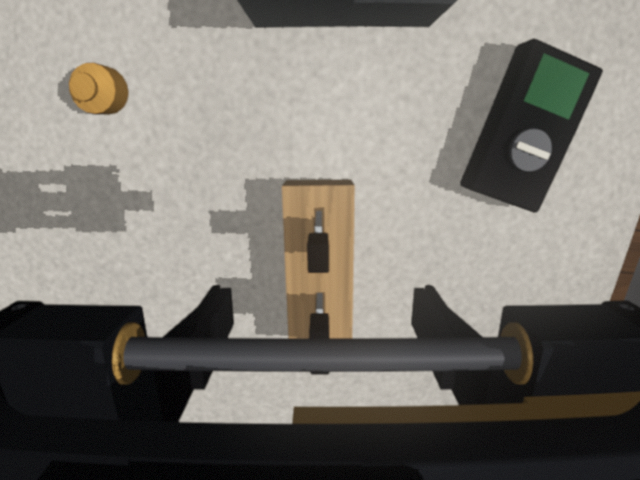

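View pics/s8.png

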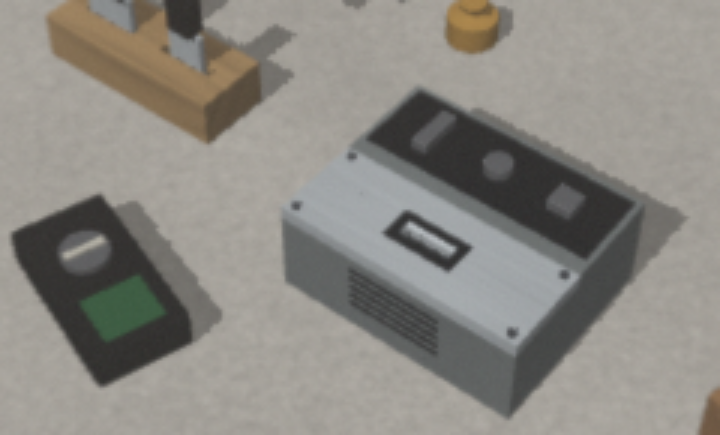

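```bash
python3 - <<'E'
from h import *
im=cv2.imread('pics/w8.png')
cv2.imwrite('pics/w8z.png',cv2.resize(im[170:320,270:370],None,fx=6,fy=4,interpolation=cv2.INTER_CUBIC)) 
d=np.load('P8.npz');P=(d['p'],Ro.from_quat(d['q']))
# predicted outlines
yaw=np.radians(6.2);X=np.array([np.cos(yaw),np.sin(yaw),0]);Y=np.array([-X[1],X[0],0])
def box(o,hx,hy,z): return np.array([o+a*hx*X+b*hy*Y+[0,0,z] for a,b in((-1,-1),(1,-1),(1,1),(-1,1))])
o=np.array([.574,-.1288,0])
print(proj('wrist',box(o,.009,.013,.114),P)); print(proj('wrist',box(o,.009,.013,.078),P))
E
```

```text
[[305.3604 275.2837]
 [326.9513 275.3402]
 [327.1559 245.5946]
 [305.0051 245.5395]]
[[307.0432 260.6384]
 [326.485  260.6879]
 [326.6563 233.6347]
 [306.7686 233.5862]]
```

View pics/w8z.png

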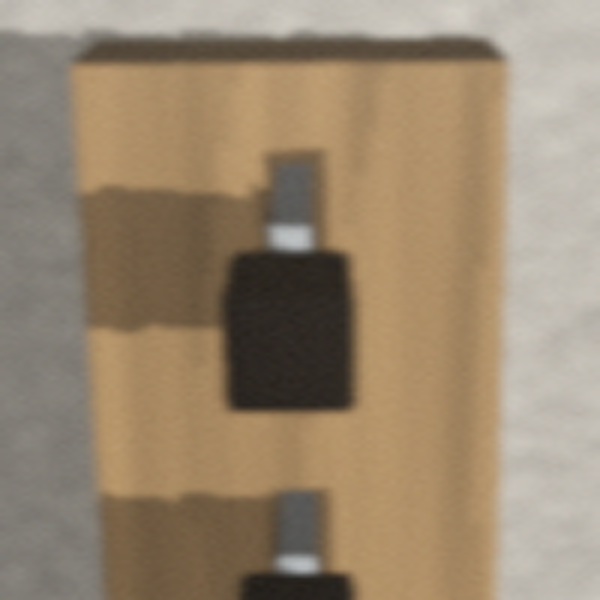

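The zoom shows the narrow handle at px 307-329 × 233-272. That puts it about 2 mm from the networks' estimate, in both directions. I'll descend partway and check again.

move_arm([
  [1, -0.4, -0.1, 0.5, -0.006],
  [1, -0.4, 0, 0.8, 0],
  [1, 0, 0, 0.9, 0],
  [1, 0, 0, 0.9, 0],
  [1, 0, 0, 0.6, 0],
  [1, 0, 0, 0, 0],
  [1, 0, 0, 0, 0],
  [1, 0, 0, 0, 0],
])

```text
time: 11.77
ee_pos: [0.5762, -0.1278, 0.1472]
eef_rot: [0.664, 0.748, 0.0, 0.001]
ft_force: [0.3, -0.3, -0.2]
width: 0.0869
```

```bash
python3 - <<'E'
from h import *
P=wpose();im=r.camera('wrist'); cv2.imwrite('pics/w9.png',im[:,:,::-1])
goto([0.5755,-0.1265,0.077],6.8)
np.savez('P9.npz',p=P[0],q=P[1].as_quat())
print('tcp axis', [proj('wrist',P[0]+P[1].apply([0,0,z]),P)[0] for z in (-.02,0,.025)])
E
```

```text
t 11.82 pos [ 0.5763 -0.1278  0.1475] jawyaw 6.81 tilt [ 0.002  -0.0001 -1.    ] F [ 0.2047  0.9063 -0.1187] w 0.08724166608519143
tool shift units [ 0.0576 -0.0331  2.8193] turn units 0.00011127262005036838
tcp axis [array([320.5104, 325.1929]), array([320.6946, 304.4813]), array([320.8775, 283.96  ])]
```

View pics/w9.png

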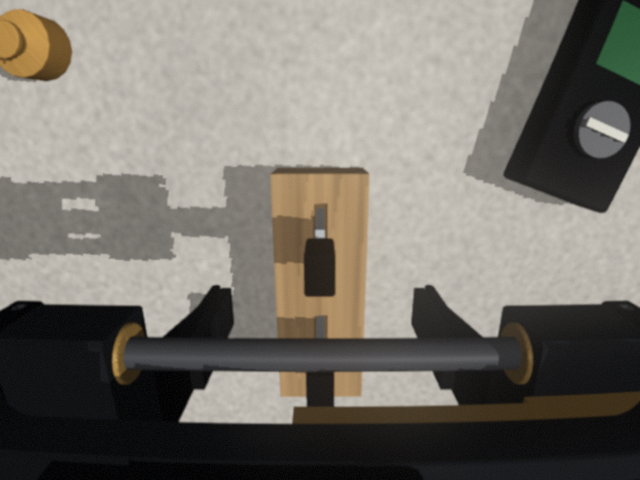

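The handle (px 305-335, rows 238-296) is centred between the jaws and 1-2 mm towards +tool x. Descending to grip.

move_arm([
  [1, 0.06, 0, 0.6, 0],
  [1, 0, 0, 0.8, 0],
  [1, 0, 0, 0.7, 0],
  [1, 0, 0, 0.5, 0],
  [1, 0, 0, 0.2, 0],
  [1, 0, 0, 0, 0],
  [1, 0, 0, 0, 0],
])

```text
time: 12.4
ee_pos: [0.5759, -0.1264, 0.0769]
eef_rot: [0.664, 0.748, 0.0, 0.0]
ft_force: [-0.7, -0.3, 0.4]
width: 0.0871
```

```bash
python3 - <<'E'
from h import *
P=wpose();im=r.camera('wrist'); cv2.imwrite('pics/w10.png',im[:,:,::-1])
goto([0.5755,-0.1265,0.077],6.8)
E
```

```text
t 12.45 pos [ 0.5761 -0.1264  0.0772] jawyaw 6.8 tilt [ 0.0016 -0.0001 -1.    ] F [ 0.7538 -0.1045 -0.0899] w 0.08712690267123231
tool shift units [-0.0014 -0.0256  0.0073] turn units 6.740249422361918e-06
```

View pics/w10.png

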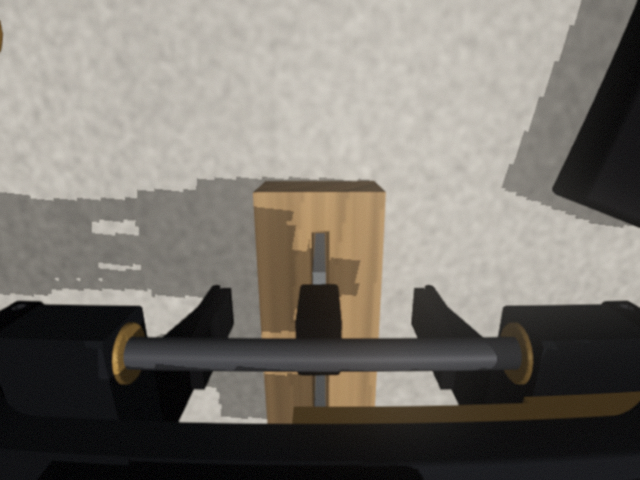

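The handle is between the open fingers, about 1 mm towards -tool y. I'll correct for that while closing.

move_arm([
  [0, 0, -0.02, 0, 0],
  [-0.4, 0, 0, 0, 0],
  [-0.6, 0, 0, 0, 0],
  [-0.8, 0, 0, 0, 0],
  [-1, 0, 0, 0, 0],
  [-1, 0, 0, 0, 0],
  [-1, 0, 0, 0, 0],
  [-1, 0, 0, 0, 0],
  [-1, 0, 0, 0, 0],
  [-1, 0, 0, 0, 0],
], squeeze=20)

```text
time: 13.28
ee_pos: [0.5749, -0.1263, 0.076]
eef_rot: [0.664, 0.748, 0.0, -0.0]
ft_force: [-1.3, 0.1, -0.1]
width: 0.0285
```

move_arm([
  [-1, 0, 0, 0, 0],
  [-1, 0, 0, 0, 0],
  [-1, 0, 0, 0, 0],
  [-1, 0, 0, 0, 0],
])

```text
time: 13.62
ee_pos: [0.5749, -0.1263, 0.076]
eef_rot: [0.664, 0.748, 0.0, -0.0]
ft_force: [-0.1, 0.2, 0.0]
width: 0.0178
```

```bash
python3 - <<'E'
from h import *
goto([0.5755,-0.1265,0.077],6.8); print(r.read_state()['torque'])
E
```

```text
t 13.62 pos [ 0.5749 -0.1263  0.076 ] jawyaw 6.8 tilt [-0.      0.0001 -1.    ] F [-0.061   0.1555  0.0001] w 0.01775874176380317
tool shift units [-0.0126  0.0237 -0.0402] turn units 4.472138833221272e-05
[-0.1178  0.0354  0.0059]
```

Gripped at 17.8 mm with no side load. Lifting straight up.

move_arm([
  [-1, 0, 0, -0.1, 0],
  [-1, 0, 0, -0.3, 0],
  [-1, 0, 0, -0.5, 0],
  [-1, 0, 0, -0.7, 0],
  [-1, 0, 0, -0.8, 0],
  [-1, 0, 0, -0.8, 0],
  [-1, 0, 0, -0.8, 0],
  [-1, 0, 0, -0.7, 0],
  [-1, 0, 0, -0.5, 0],
  [-1, 0, 0, -0.2, 0],
  [-1, 0.3, 0.07, 0, 0],
  [-1, 0.5, 0.12, 0, 0],
])

```text
time: 14.62
ee_pos: [0.5768, -0.1064, 0.2107]
eef_rot: [0.665, 0.747, -0.0, -0.0]
ft_force: [-0.0, 0.4, -0.7]
width: 0.0179
```

move_arm([
  [-1, 0.76, 0.175, 0, 0],
  [-1, 0.76, 0.175, 0, 0],
  [-1, 0.76, 0.175, 0, 0],
  [-1, 0.76, 0.175, 0, 0],
  [-1, 0.76, 0.175, 0, 0],
  [-1, 0.76, 0.175, 0, 0],
  [-1, 0.76, 0.175, 0, 0],
  [-1, 0.76, 0.175, 0, 0],
  [-1, 0.76, 0.175, 0, 0],
  [-1, 0.76, 0.175, 0, 0],
  [-1, 0.76, 0.175, 0, 0],
  [-1, 0.76, 0.175, 0, 0],
])

```text
time: 15.62
ee_pos: [0.6013, 0.1294, 0.2094]
eef_rot: [0.663, 0.748, -0.001, -0.001]
ft_force: [0.1, -1.1, -1.1]
width: 0.0181
```

move_arm([
  [-1, 0.76, 0.175, 0, 0],
  [-1, 0.7, 0.17, 0, 0],
  [-1, 0.5, 0.12, 0, 0],
  [-1, 0.3, 0.06, 0, 0],
  [-1, 0, 0, 0, 0],
  [-1, 0, 0, 0, 0],
  [-1, 0, 0, 0, 0],
  [-1, 0, 0, 0, 0],
])

```text
time: 16.28
ee_pos: [0.6089, 0.183, 0.2112]
eef_rot: [0.665, 0.747, 0.0, 0.0]
ft_force: [-0.2, -0.5, -1.1]
width: 0.0182
```

```bash
cat > look.py <<'E'
from h import *
import sys
k=sys.argv[1]
P=wpose()
ims={n:r.camera(n)[:,:,::-1] for n in('wrist','scene','side')}
np.savez(f'P{k}.npz',p=P[0],q=P[1].as_quat())
for n in ims: cv2.imwrite(f'pics/{n}_{k}.png',ims[n])
cv2.imwrite(f'pics/sz_{k}.png',np.hstack([cv2.resize(ims['scene'][200:300,295:395],None,fx=4,fy=4,interpolation=2),cv2.resize(ims['side'][150:250,285:385],None,fx=4,fy=4,interpolation=2)]))
cv2.imwrite(f'pics/wz_{k}.png',cv2.resize(ims['wrist'][180:380,220:420],None,fx=3,fy=3,interpolation=2))
goto([0.609,0.1845,0.177],6.8)
E
python3 look.py 11
```

```text
t 16.43 pos [0.6088 0.1837 0.2112] jawyaw 6.75 tilt [ 0.0002  0.0001 -1.    ] F [ 0.4331 -0.5184 -0.9295] w 0.01768316028220127
tool shift units [0.031  0.0122 1.3694] turn units -0.0005884474441822027
```

View pics/sz_11.png

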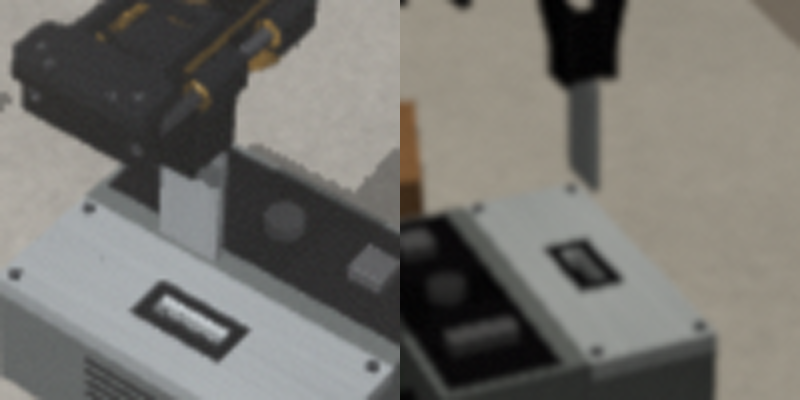

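View pics/wrist_11.png

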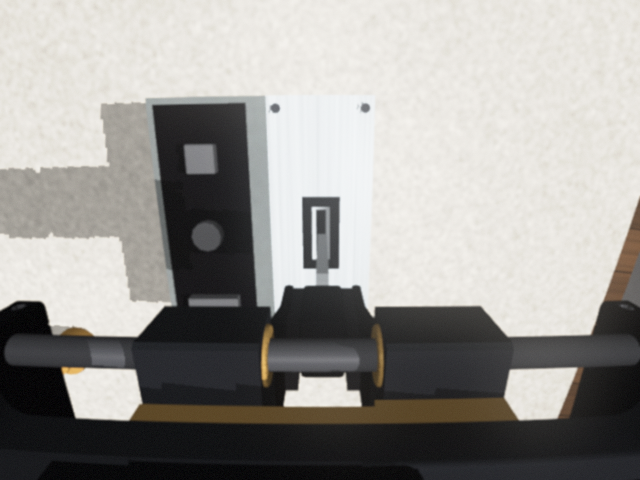

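The wrist view shows the blade's tip at px (322,245), above the slot at (320,232). I'll lower to just above the mouth and compare there.

move_arm([
  [-1, 0, 0, 0.3, 0],
  [-1, 0, 0, 0.6, 0],
  [-1, 0, 0, 0.6, 0],
  [-1, 0, 0, 0.35, 0],
  [-1, 0, 0, 0.1, 0],
  [-1, 0, 0, 0, 0],
  [-1, 0, 0, 0, 0],
  [-1, 0, 0, 0, 0],
  [-1, 0, 0, 0, 0],
])

```text
time: 17.18
ee_pos: [0.6091, 0.1846, 0.1632]
eef_rot: [0.664, 0.748, 0.001, 0.0]
ft_force: [-0.4, -0.9, -1.1]
width: 0.018
```

```bash
python3 look.py 12
```

```text
t 17.33 pos [0.6089 0.1845 0.1627] jawyaw 6.81 tilt [ 0.0006  0.0004 -1.    ] F [ 0.2084 -0.4454 -1.1015] w 0.017629176122520625
tool shift units [-0.0001  0.0063 -0.5705] turn units 7.534551948371358e-05
```

View pics/sz_12.png

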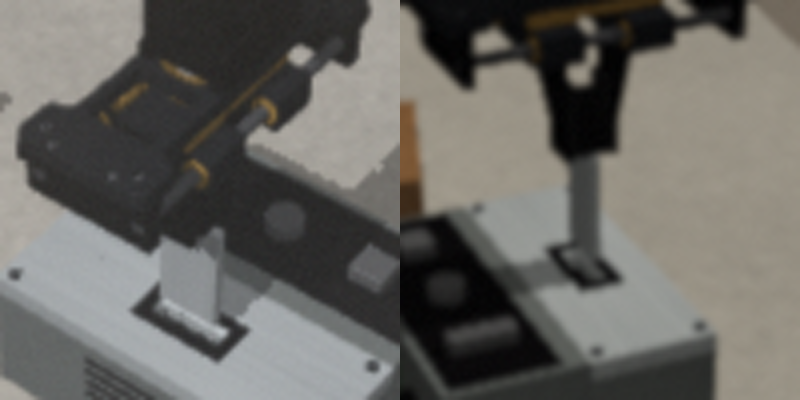

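View pics/wz_12.png

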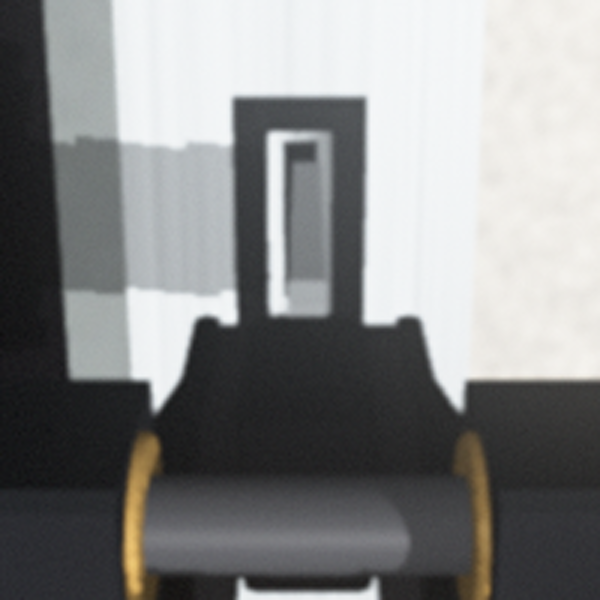

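```bash
cat > ov.py <<'E'
from h import *
import sys
k=sys.argv[1]; slot=np.array([float(sys.argv[2]),float(sys.argv[3]),.085]); yaw=np.radians(float(sys.argv[4])); bx=float(sys.argv[5]); bo=float(sys.argv[6]) # blade x offset in tool, TCP->bottom
d=np.load(f'P{k}.npz');P=(d['p'],Ro.from_quat(d['q']))
X=np.array([np.cos(yaw),np.sin(yaw),0]);Y=np.array([-X[1],X[0],0]);Z=np.array([0,0,1.])
C=((-1,-1),(1,-1),(1,1),(-1,1))
polys=[]
for hx,hy,z in((7,22,0),(4,19,-3)): polys.append((np.array([slot+(a*hx*X+b*hy*Y+z*Z)/1000 for a,b in C]),(0,0,255)))
for z in(bo,bo-.03): polys.append((np.array([P[0]+P[1].apply([bx+b*.018,a*.003,z]) for a,b in C]),(0,255,0)))
crops={'wrist':(290,205,110,60,7),'scene':(325,245,45,60,9),'side':(310,175,60,60,9)}
out=[]
for n,(u,v,w,h,f) in crops.items():
    if n=='wrist': u,v,w,h,f=285,205,75,80,8
    im=cv2.imread(f'pics/{n}_{k}.png')[v:v+h,u:u+w]; im=cv2.resize(im,None,fx=f,fy=f,interpolation=2)
    raw=im.copy()
    for p,c in polys:
        q=(proj(n,p,P)+.5-[u,v])*f
        cv2.polylines(im,[np.round(q).astype(int)],True,c,1)
    if n=='wrist': cv2.imwrite(f'pics/ov_{n}_{k}_{sys.argv[7]}.png',cv2.resize(np.hstack([raw,im]),(800,int(800*h/w/2))))
    else: out.append(cv2.resize(np.hstack([raw,im]),(800,int(400*h/w)) if n=='side' else (800,530))[:530])
cv2.imwrite(f'pics/ov_sc_{k}_{sys.argv[7]}.png',cv2.resize(np.vstack(out),(650,600)))
E
python3 ov.py 12 0.6085 0.184 6.8 0 0.066 a
```

```text
(no output)
```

View pics/ov_wrist_12_a.png

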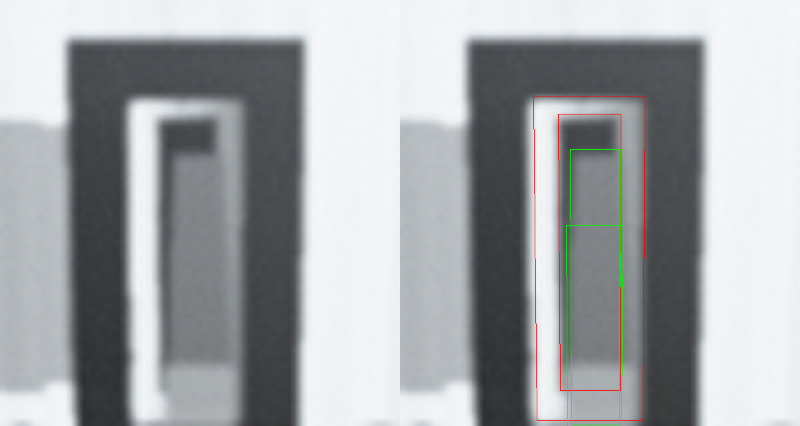

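View pics/ov_sc_12_a.png

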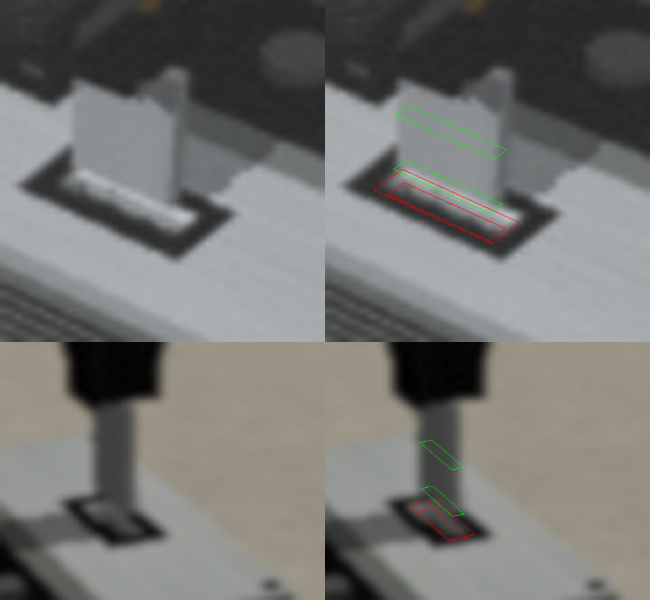

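In the wrist overlay, blade and slot agree along tool x. The blade (zoomed cols 172-218) sits about 1 mm to +tool y of the slot (cols 128-243). I'll correct that and lower into the chamfer.

move_arm([
  [-1, 0, -0.04, 0, 0],
  [-1, 0, 0, 0.2, 0],
  [-1, 0, 0, 0.2, 0],
  [-1, 0, 0, 0.1, 0],
  [-1, 0, 0, 0, 0],
  [-1, 0, 0, 0, 0],
  [-1, 0, 0, 0, 0],
])

```text
time: 17.92
ee_pos: [0.6077, 0.1843, 0.1498]
eef_rot: [0.664, 0.748, 0.0, 0.0]
ft_force: [0.7, 0.6, -1.0]
width: 0.0178
```

```bash
python3 look.py 13;python3 ov.py 13 0.6082 0.1837 6.8 -0.0007 0.066 a
```

```text
t 18.07 pos [0.6078 0.1844 0.15  ] jawyaw 6.81 tilt [ 0.0003  0.0002 -1.    ] F [-0.519  -0.1426 -1.0411] w 0.017913206767470945
tool shift units [-0.0002  0.0491 -1.0803] turn units 8.408464744690629e-05
```

View pics/ov_wrist_13_a.png

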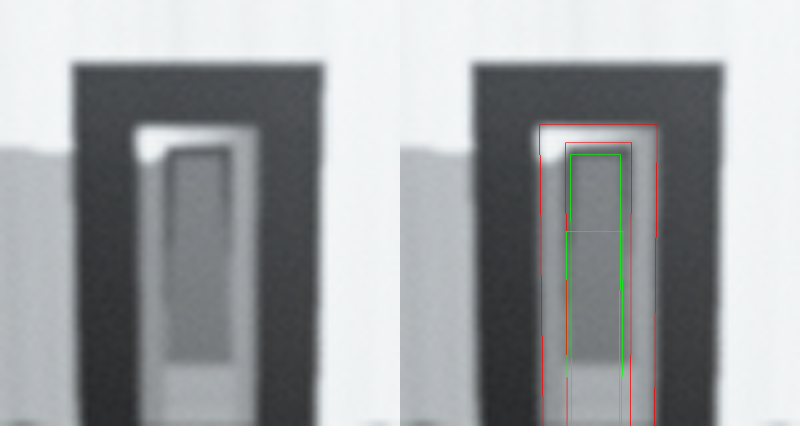

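View pics/ov_sc_13_a.png

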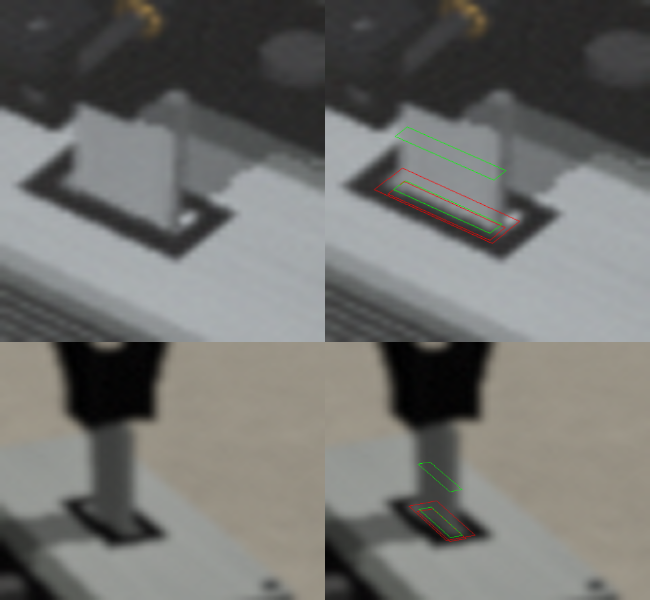

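The blade is centred in the slot (wrist zoom cols 170-226 against 165-232), with even gaps and no contact. Lowering slowly.

move_arm([
  [-1, 0, 0, 0.08, 0],
  [-1, 0, 0, 0.08, 0],
  [-1, 0, 0, 0.08, 0],
  [-1, 0, 0, 0.08, 0],
  [-1, 0, 0, 0.08, 0],
  [-1, 0, 0, 0, 0],
  [-1, 0, 0, 0, 0],
  [-1, 0, 0, 0, 0],
])

```text
time: 18.73
ee_pos: [0.6077, 0.1844, 0.1398]
eef_rot: [0.664, 0.748, 0.0, -0.0]
ft_force: [0.2, -1.1, -0.3]
width: 0.0177
```

```bash
python3 look.py 14;python3 ov.py 14 0.6082 0.1837 6.8 -0.0007 0.066 a; python3 -c "
from h import *
print(r.read_state()['torque'])"
```

```text
t 18.88 pos [0.6078 0.1844 0.1399] jawyaw 6.81 tilt [ 0.0002  0.0002 -1.    ] F [ 0.2516  0.1257 -0.6309] w 0.01796218284417568
tool shift units [-0.0013  0.0503 -1.4831] turn units 0.00011469746748569895
[-0.0712  0.0827  0.0547]
```

View pics/ov_wrist_14_a.png

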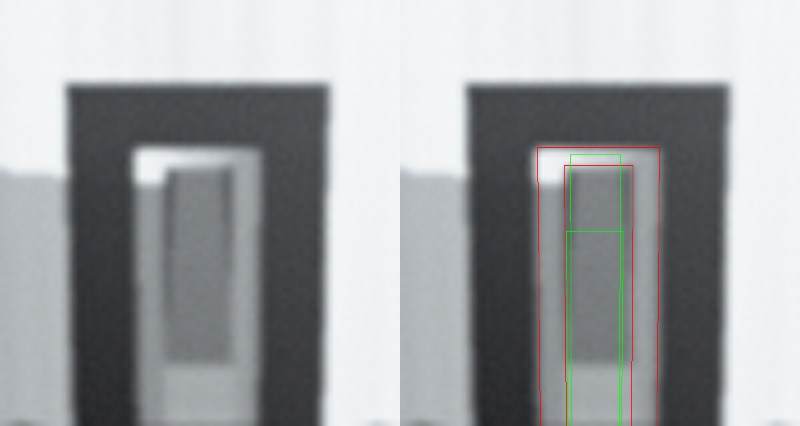

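Still symmetric, with no force beyond the plate's weight. Continuing to half depth.

move_arm([
  [-1, 0, 0, 0.1, 0],
  [-1, 0, 0, 0.1, 0],
  [-1, 0, 0, 0.1, 0],
  [-1, 0, 0, 0.1, 0],
  [-1, 0, 0, 0.1, 0],
  [-1, 0, 0, 0.1, 0],
  [-1, 0, 0, 0.1, 0],
  [-1, 0, 0, 0.1, 0],
  [-1, 0, 0, 0.08, 0],
  [-1, 0, 0, 0.04, 0],
  [-1, 0, 0, 0, 0],
  [-1, 0, 0, 0, 0],
])

```text
time: 19.88
ee_pos: [0.6077, 0.1843, 0.1168]
eef_rot: [0.664, 0.748, 0.0, -0.0]
ft_force: [0.1, -0.6, -0.4]
width: 0.0177
```

move_arm([
  [-1, 0, 0, 0, 0],
  [-1, 0, 0, 0, 0],
  [-1, 0, 0, 0, 0],
  [-1, 0, 0, 0, 0],
  [-1, 0, 0, 0, 0],
  [-1, 0, 0, 0, 0],
])

```text
time: 20.38
ee_pos: [0.6077, 0.1843, 0.1169]
eef_rot: [0.664, 0.748, 0.0, -0.0]
ft_force: [1.2, -0.1, -0.1]
width: 0.0181
```

```bash
python3 look.py 15;python3 ov.py 15 0.6082 0.1837 6.8 -0.0007 0.066 a; python3 -c "
from h import *
for i in range(4):
  s=r.read_state();print(s['ft_force'],s['torque']);r.camera('side')"
```

```text
t 20.53 pos [0.6077 0.1844 0.1168] jawyaw 6.81 tilt [-0.      0.0001 -1.    ] F [ 0.3833  0.0739 -1.2684] w 0.017712108364594206
tool shift units [-0.0003  0.0538 -2.4084] turn units 0.00010400653240446465
[ 0.3833  0.0739 -1.2684] [-0.0593  0.0129 -0.0144]
[-0.7634  0.0614 -0.8714] [-0.0242  0.0002 -0.0175]
[ 0.3156  0.2188 -1.1065] [-0.0837  0.0629 -0.0685]
[-1.0018  0.3968 -1.1523] [-0.0695  0.0703  0.0371]
```

View pics/ov_wrist_15_a.png

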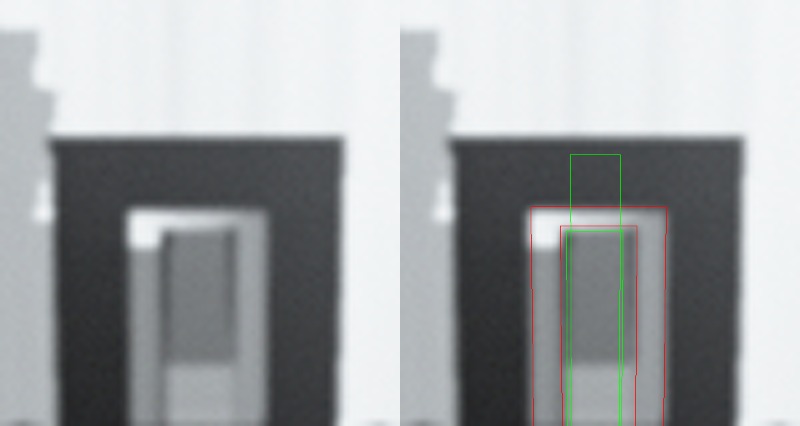

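View pics/sz_15.png

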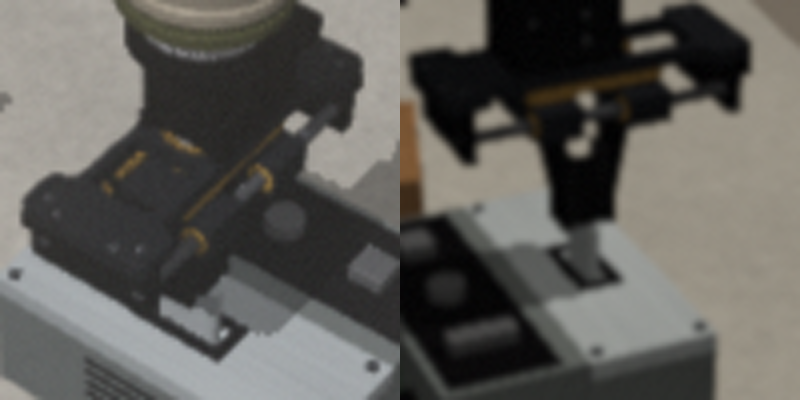

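View pics/scene_15.png

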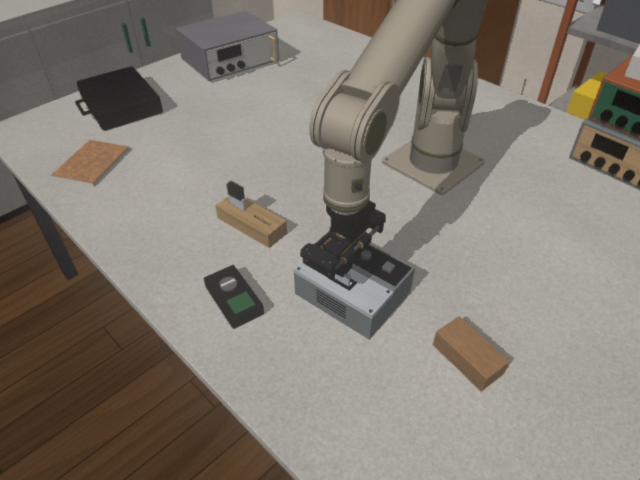

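The final look shows even side gaps around the blade (zoomed cols 165-172 and 224-235). Vertical force is about -1 N, close to the plate's 0.8 N weight, and there is no steady side force. The bystanders look undisturbed, so I'm handing in.

```bash
python3 -c "
from bench import r
print(r.close_job())"
```

```text
the job is handed in; nothing more can be done
None
```

I handed the job in at about 20.7 s of the 61 s allowed. All three keys were pressed in order, and the narrow plate is held in the slot at about half depth.

**Keys:** I pressed round, then bar, then square, each down to its stop at about 89 mm above the table. Press forces were about 24, 13 and 13 N. The pictures between and after the presses showed only the pressed key down, and each key back up afterwards.

**Plate:** The narrow plate came out of the rack by its handle, held at about 18 mm opening with a 20 N grip. I lined it up over the slot with the wrist camera, after a 1 mm sideways correction, and lowered it until about 34 mm of the 68 mm blade should be inside.

**Last checks:**
- **Depth:** the arm stopped at 116.8 mm, which puts the blade's lower edge at about 51 mm above the table. I worked this out from the height at which I gripped it; I did not measure it separately.
- **Contact:** vertical force was about -1 N, close to the plate's own weight of 0.8 N. Sideways force averaged near zero, with about 1 N of noise.
- **Clearance:** the wrist picture shows even gaps on both faces of the blade. I estimate about 0.6 mm at the end of the slot I could see; the gripper hid the other end.
- **Bystanders:** the wide plate, multimeter and carton look undisturbed in the last scene picture. The arm hid the weight there, but it looked undisturbed in an earlier wrist picture, and the arm kept clear of it.

**Disagreement:** the scene camera placed the slot 2–3 mm away from where the wrist camera did. I went with the wrist camera because it showed the blade and slot together.

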